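# Refit the handwheel on a panel press and clamp the blanks

### The arm

A 6-joint arm with a two-finger parallel gripper is mounted at the origin on the work surface. World frame = base frame: x ahead of the robot, y to its left, z up, the work surface at z = 0. Lengths are in mm, angles in degrees, forces in N, time in s.
With the tool pointing down it reaches from about 300 to 850 mm from the base axis. Payload 4.2 kg.
Tool frame: the origin (TCP) lies at the very end of the fingers, on their centre line; the grasp point (between the pads) lies 19 mm behind it (env.grip_depth is the distance from the TCP to the grasp point, in mm); y points along the fingers, z is the direction in which the jaws open and shut, and the axes are right-handed (so a half turn about y gives the same grasp; the last joint's range is limited). The gripper opens to 91 mm and grips with 3 to 60 N. Pads are 32 mm wide; open, the fingers measure 118 mm over their backs; the gripper's body (76 mm by 178 mm) begins 60 mm behind the grasp point.
Start: joints at [-75.86, 18.312, 89.639, -0, 72.044, -1.146], TCP at [151.599, -554.672, 213.976] pointing down, gripper open.
Joint ranges: [-177.97, 177.97], [-48.28, 115.42], [12.27, 149.76], [-77.06, 257.06], [2.81, 150.46], [-146.56, 146.56]. Speed limits (degrees/s): [147.25, 147.25, 180, 180, 180, 180].

### API

Orientations are given as [roll, pitch, yaw] about the fixed x, y, z axes, in that order (R = Rz(yaw) Ry(pitch) Rx(roll)).
In Python, from workcell import state, imaging, job, env gives the robot as it stands.
- The arm moves only by the shell command python3 -m pendant 'ROWS' [FORCE]. ROWS is JSON, a list of rows, each an object with "delta_pos": the shift along the tool's x, y, z in cm, a list of three; "twist": the turn, a rotation vector about the tool's x, y, z in degrees, a list of three; "grip": the opening in per cent of the stroke, from 0 (shut) to 100 (fully open). In form: [{"delta_pos": [tx, ty, tz], "twist": [wx, wy, wz], "grip": grip}, ...]. A call has exactly 5 rows; each row is the pose to reach, as a shift and turn from the pose commanded when the call began, along the tool's axes at that moment; what a row does not reach only later rows make up. A row lasts 1/10 s, in which the tool goes at most 50 mm and 8.59 degrees, less where a joint would pass 70% of its speed; a pose out of reach is approached as far as the arm can. A call with a gripper value outside its range is refused whole. The fingers move at their own pace and stop on an object; FORCE is the grip in N (left out, the last holds). Time passes only in rows, so rows that repeat a pose let the fingers close, or fill a call up. It gives the time, the measured TCP pose, the force and the opening at its end, in the units of the state.
- state(): the state, without advancing time (a new reading comes with each control period).
- imaging.grab_frame(name): name is "side" or "top" or "wrist"; returns (picture, depth): 384x512x3 uint8, red, green, blue; 384x512 float32, mm along the optical axis (not along the pixel's ray), 0 where there is no reading.
- imaging.camera_info(name): a dict with "fx", "fy", "cx", "cy" (pixels), "k1" (the pictures are not rectified: a ray, as slopes to the right and down, at radius r is drawn at 1 + k1 r^2 times it, then the intrinsics apply), "R" (3x3) and "t" (3): a world point X has camera coordinates R X + t. Camera axes: x right, y down, z forward; pixel columns grow to the right and rows downward; lengths in mm; the calibration is good to about 2 mm. A picture is of the moment at which its call begins: read the wrist's pose just before it. camera_info takes no time and is no camera call; for the wrist camera it gives the pose at the moment of the call.
- job.job_done(): hands the job in, once; it reports no verdict.
The state is a dict: "time_s": time; "qpos": joint angles; "qvel": joint speeds; "effort": joint torques, N m; "ee_pos": TCP position; "ee_rot": TCP orientation; "force": force on the tool from outside, world axes, zero at the start; "torque": the same for the moment, N m; "gripper_width": finger opening in mm.
Only numpy, scipy, OpenCV 4.12 (cv2) and the standard library are available. Lean on these libraries where they do the work, as an engineer would, in place of code of your own. Each camera call takes 0.05 s, during which the arm holds its last target.

### The job

Take the handwheel out of its stand and lay it flat on the rubber mat with its hub upward, letting go of it. Then take it again by its square hub, fit it fully home on the square shaft of the panel press, hub still upward, and turn it clockwise (seen from above) to its stop so that the press is closed on the sign blanks. Leave the wheel on the shaft, let go, and leave the other loose things on the bench where they are.

Things in the scene. Friction and masses are not known exactly. Their poses are not given: they have to be found in the camera images.
- wheel_centre (a point): Handwheel to fit: bare aluminium, 140 mm across, rim 14 mm thick (axially), 12 mm deep; 0.26 to 0.43 kg. Point: on the axis, mid rim thickness. +x: along the axis to the hub side. Starts on edge in the stand, hub side facing away from the robot, +z up (rim top 70 mm above). Four spokes on the y-z diagonals. Flat with hub up, the point is 7 mm above the surface. Let go leaning onto its back, it tips flat.
- wheel_hub (a point): The handwheel's hub, same axes: a 38 x 38 mm square block, sides along y and z, with an 18 mm square bore right through, sides parallel. It runs from the wheel's back face (7 mm behind wheel_centre) to 37 mm in front of it, so it stands 30 mm proud of the rim. Point: on the axis, middle of that proud part, 22 mm in front of wheel_centre.
- seat (a point): Where wheel_centre lies when the wheel is fully home on the press's upright steel shaft. Shaft 16 mm square (1 mm play each side: the wheel turns up to 0.13 rad before it drives the shaft); shoulder 7 mm below this point, tip 25 mm above, last 7 mm tapered to 9 mm square. Axes turn with the shaft: z up, x and y along the square's sides. Height about 142 mm.
- press: Panel press, grey steel, fixed to the bench; origin at the centre of its underside, below the shaft. Foot 160 x 160 mm, two posts, crossbeam along its y (50 mm wide, top at 120 mm) over a stack of white sign blanks. Only the shaft stands more than 6 mm above the beam.
- spindle (a joint): Turn of the press's shaft in rad: 0 fully open, growing clockwise seen from above, hard stop at 1.45 (closed, the round pad down on the blanks). Starts between 0 and 0.35. It stays where left; about 0.12 N m of friction.
- stand: Dark steel stand that holds the handwheel on edge, fixed to the bench: foot 100 x 170 mm, origin at the centre of its underside. Slot along its y axis between two walls 17 mm apart, tops 54 mm high, slot floor at 12 mm; a rubber stop at each end keeps the wheel from rolling. The wheel lifts straight up out of it.
- mat_top (a point): Centre of the top of the flat black rubber mat, 200 x 200 mm, 3 mm thick, fixed to the bench between press and stand.
- small_wheel_centre (a point): Bystander: a smaller handwheel, 90 mm across, with a round hub, lying flat. Does not fit. Centre of its rim. Leave alone.
- tape_centre (a point): Bystander: white roll, 96 mm across and 30 mm high, lying flat. Its centre. Leave alone.
- squeegee_centre (a point): Bystander: flat grey squeegee, 70 x 100 mm, 11 mm high, beyond the mat. Its centre. Leave alone.
- driver_centre (a point): Bystander: black-handled screwdriver, 170 mm long, handle 26 mm thick, at the right of the bench. Its middle. Leave alone.
Things that resemble listed ones, but are neither listed nor needed, are in the scene too. What is shaped like the press but orange is not meant.

How it is judged:
By the outcome, as a careful person would: the job done as asked, in the order asked, and still so for the second after the job is handed in, with the robot touching nothing.
It also fails if it takes over 67 s, if anything falls off the work surface, if the arm or the gripper's body presses on something with over 40 N, if the wrist force passes 120 N, or if a joint passes its speed limit or range.

## Working session

There is one attempt and no reset: what is moved stays moved. The work goes in short steps, Python scripts to look and compute and a shell command to move; the robot and the scene stay as the last step left them, time stands still between calls to the robot, and variables do not carry over. Pictures are saved under pics/ and viewed, and the job is handed in when it is done.

```bash
ls; mkdir -p pics
python3 - <<'E'
from workcell import state, imaging, job, env
import cv2
print(state())
for n in ("side","top","wrist"):
    p,d=imaging.grab_frame(n)
    cv2.imwrite(f"pics/{n}0.png",p[:,:,::-1])
    import numpy as np
    np.save(f"pics/{n}0d.npy",d)
    c=imaging.camera_info(n); print(n,c)
E
```

```text
pics
{'time_s': 0.0, 'qpos': array([-7.58594382e+01,  1.83522427e+01,  8.97070737e+01,  1.12770400e-03,
        7.20404079e+01, -1.14670504e+00]), 'qvel': array([-0.03243189, -0.00698392, -0.09008145, -0.13536765, -0.01938002,
       -0.03205711]), 'effort': array([-6.85918531e-04, -4.12465131e+01, -2.31970382e+01,  7.26385647e-02,
        4.55761829e-02, -1.56778574e-04]), 'ee_pos': array([ 151.48290419, -554.17813549,  213.10969568]), 'ee_rot': array([-9.00996829e+01,  3.06766102e-03, -1.64713084e+02]), 'force': array([ 0.30315283,  0.23775834, -0.33272717]), 'torque': array([-0.04162939, -0.00796689, -0.05527595]), 'gripper_width': 91.19443700102654}
side {'fx': 394.49217400984594, 'fy': 394.49217400984594, 'cx': 246.81363177366038, 'cy': 189.1436735986888, 'k1': 0.002581769548439537, 'R': array([[ 0.99303746, -0.11655262, -0.01709079],
       [-0.09750516, -0.73185301, -0.67445082],
       [ 0.06610107,  0.67142137, -0.73812194]]), 't': array([-537.65287023,   80.9598563 , 1274.94686655])}
top {'fx': 399.0810593576541, 'fy': 399.0810593576541, 'cx': 251.1495073360106, 'cy': 195.04410985821153, 'k1': 0.04949976313090053, 'R': array([[ 0.00585934, -0.9996316 ,  0.02650171],
       [-0.99396631, -0.00872485, -0.10933823],
       [ 0.10952917, -0.02570115, -0.99365125]]), 't': array([ -72.16840961,  549.20477179, 1121.91683295])}
wrist {'fx': 290.1439748268448, 'fy': 290.1439748268448, 'cx': 255.62359430034888, 'cy': 190.4776029428622, 'k1': -0.05983234836575277, 'R': array([[ 2.63324891e-01, -9.64706832e-01, -8.54264820e-04],
       [-9.23381259e-01, -2.52300932e-01,  2.89329035e-01],
       [-2.79333228e-01, -7.53987243e-02, -9.57229325e-01]]), 't': array([-573.90765948,  -32.14113629,  392.33203878])}
```

View pics/top0.png

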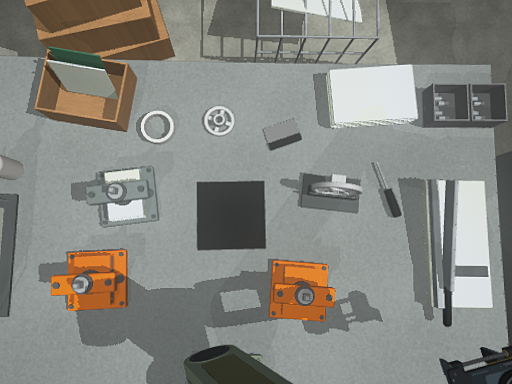

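View pics/side0.png

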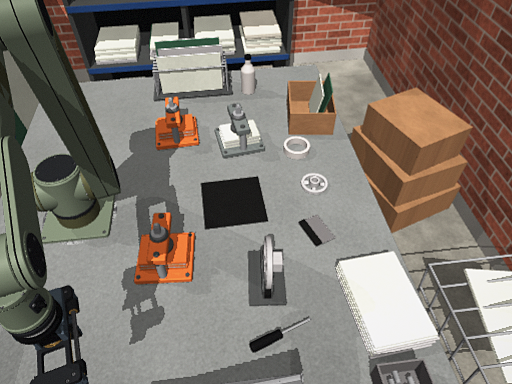

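View pics/wrist0.png

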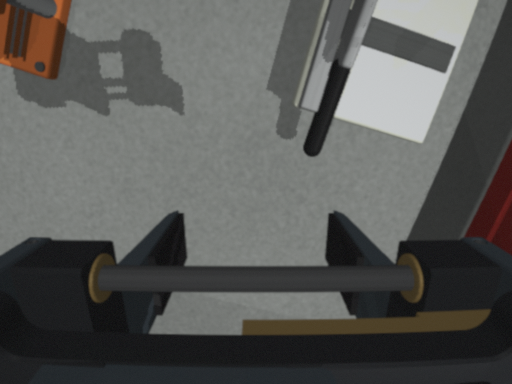

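```bash
cat > h.py <<'E'
import numpy as np, cv2
from workcell import state, imaging, job, env
def grab(n,tag):
    c=imaging.camera_info(n); p,d=imaging.grab_frame(n)
    cv2.imwrite(f"pics/{n}{tag}.png",p[:,:,::-1]); np.savez(f"pics/{n}{tag}.npz",p=p,d=d,**c)
    return p,d,c
def load(n,tag):
    z=np.load(f"pics/{n}{tag}.npz"); return z['p'],z['d'],{k:z[k] for k in z.files if k not in('p','d')}
def slopes(c,uv):
    K=np.array([[c['fx'],0,c['cx']],[0,c['fy'],c['cy']],[0,0,1]],float)
    return cv2.undistortPoints(np.asarray(uv,float).reshape(-1,1,2),K,np.array([float(c['k1']),0,0,0])).reshape(-1,2)
def ray(c,uv):
    s=slopes(c,uv); d=np.c_[s,np.ones(len(s))]@c['R']; o=-c['R'].T@c['t']; return o,d
def plane(c,uv,z):
    o,d=ray(c,uv); return o+d*((z-o[2])/d[:,2:3])
def cloud(d,c):
    v,u=np.mgrid[:d.shape[0],:d.shape[1]]
    s=slopes(c,np.c_[u.ravel(),v.ravel()]); z=d.ravel()[:,None].astype(float)
    X=(np.c_[s,np.ones(len(s))]*z-c['t'])@c['R']
    X[z[:,0]==0]=np.nan
    return X.reshape(*d.shape,3)
def proj(c,X):
    K=np.array([[c['fx'],0,c['cx']],[0,c['fy'],c['cy']],[0,0,1]],float)
    r,_=cv2.Rodrigues(np.asarray(c['R'],float))
    return cv2.projectPoints(np.asarray(X,float).reshape(-1,1,3),r,np.asarray(c['t'],float),K,np.array([float(c['k1']),0,0,0]))[0].reshape(-1,2)
def crop(p,x0,y0,x1,y1,k,name):
    q=cv2.resize(p[y0:y1,x0:x1,::-1],None,fx=k,fy=k,interpolation=cv2.INTER_CUBIC); cv2.imwrite(name,q)
E
python3 - <<'E'
from h import *
ims={}
for n in("top","side"):
    c=imaging.camera_info(n); p=cv2.imread(f"pics/{n}0.png")[:,:,::-1]; d=np.load(f"pics/{n}0d.npy")
    np.savez(f"pics/{n}0.npz",p=p,d=d,**c)
    ims[n]=(p,d,c)
p,d,c=ims['top']; X=cloud(d,c)
# mat
m=(p.max(2)<60); m[:170]=0;m[255:]=0;m[:,:190]=0;m[:,270:]=0
cn=max(cv2.findContours(m.astype(np.uint8),0,2)[0],key=cv2.contourArea)
r=cv2.minAreaRect(cn); b=plane(c,cv2.boxPoints(r),3); print('mat',r,b.round(1),b.mean(0))
print('mat depth z',np.nanmedian(X[190:240,205:260,2]))
# stand/wheel region
for nm,(x0,y0,x1,y1) in dict(wheel=(295,160,370,215),press=(80,155,165,230)).items():
    R=X[y0:y1,x0:x1].reshape(-1,3)
    for lo,hi in ((5,20),(45,60),(100,115),(115,126),(126,140),(140,160),(160,175)):
        s=R[(R[:,2]>lo)&(R[:,2]<hi)]
        if len(s): print(nm,lo,hi,len(s),s.mean(0).round(1),s.min(0).round(1),s.max(0).round(1))
crop(p,280,150,380,225,8,'pics/c_wheel.png'); crop(p,75,150,175,235,7,'pics/c_press.png')
ps=ims['side'][0]; crop(ps,240,220,300,310,7,'pics/cs_wheel.png'); crop(ps,205,90,275,165,8,'pics/cs_press.png')
E
```

```text
mat ((230.64767456054688, 218.99664306640625), (58.507625579833984, 66.64188385009766), 88.69805145263672) [[ 564.9   92.     3. ]
 [ 571.2 -104.8    3. ]
 [ 399.2 -109.1    3. ]
 [ 394.    84.5    3. ]] [482.31465604  -9.37398328   3.        ]
mat depth z 2.609999675231362
wheel 5 20 1119 [ 552.2 -293.8   11.3] [ 498.3 -420.9    5. ] [ 661.1 -198.8   19.2]
wheel 45 60 196 [ 553.2 -300.1   53.1] [ 538.5 -369.7   45.6] [ 581.  -232.7   59.9]
wheel 100 115 130 [ 574.7 -297.1  104.2] [ 549.8 -368.6  100. ] [ 602.1 -236.5  114.8]
wheel 115 126 34 [ 561.6 -302.3  120.8] [ 551.  -364.2  115.1] [ 574.  -240.4  125.9]
wheel 126 140 62 [ 563.5 -291.6  134. ] [ 552.2 -355.4  126.4] [ 575.3 -249.   139.9]
wheel 140 160 164 [ 564.  -300.4  147.5] [ 553.4 -343.5  140.2] [ 574.  -262.1  156.3]
press 5 20 661 [534.5 270.   16.8] [458.7 199.3   5. ] [667.  420.8  20. ]
press 45 60 947 [540.7 286.5  53.3] [474.4 214.4  45.1] [618.5 342.6  60. ]
press 100 115 101 [535.9 274.  110.1] [511.1 207.5 100.3] [581.1 367.7 115. ]
press 115 126 950 [545.5 288.  119.8] [512.7 208.8 115.1] [580.7 371.5 125.8]
press 126 140 147 [544.6 286.5 133.7] [525.3 221.1 126.2] [567.  358.4 139.7]
press 140 160 30 [544.5 283.9 151.1] [536.9 279.6 140. ] [555.5 295.  159.7]
press 160 175 41 [546.4 286.9 165.2] [537.3 280.5 160. ] [555.4 293.9 169.7]
```

View pics/c_wheel.png

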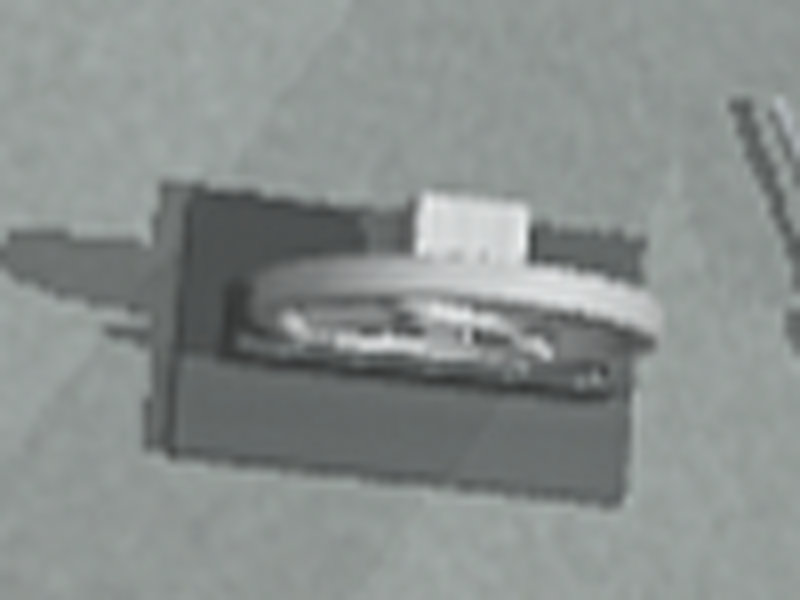

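View pics/c_press.png

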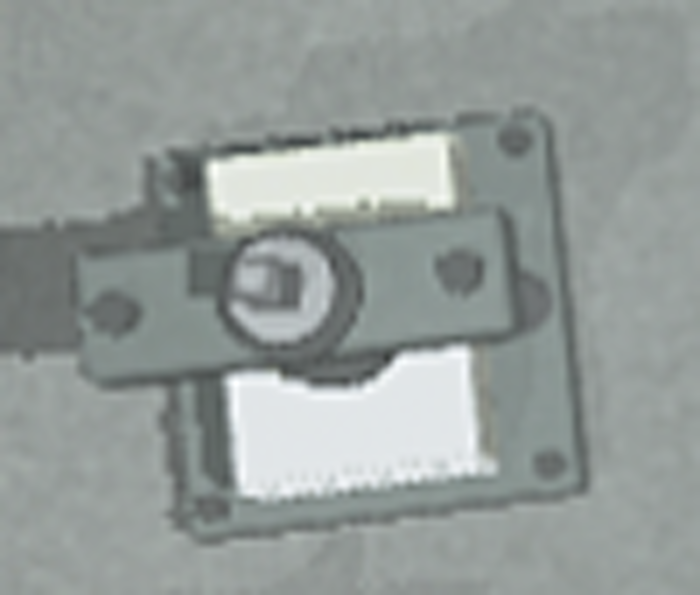

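View pics/cs_wheel.png

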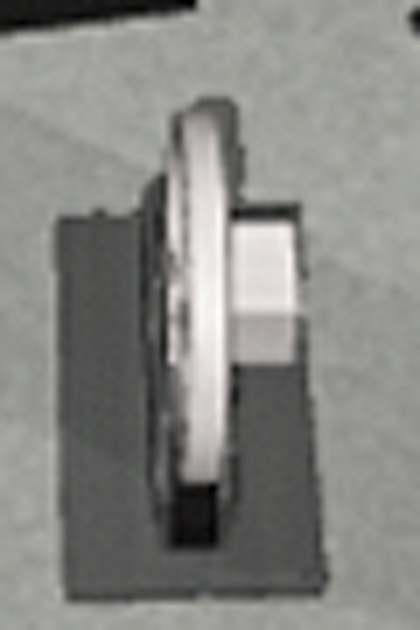

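Run:
```python
from h import *
from scipy.spatial.transform import Rotation as Rn
for n,box in(("top",(295,160,370,215)),("side",(240,225,300,310))):
    p,d,c=load(n,0); X=cloud(d,c); x0,y0,x1,y1=box
    R=X[y0:y1,x0:x1].reshape(-1,3)
    s=R[(R[:,2]>125)&(R[:,2]<160)]; s=s[np.abs(s[:,0]-564)<18]
    u,S,vt=np.linalg.svd((s-s.mean(0))[:,:2],full_matrices=False); v=vt[0]*np.sign(vt[0][1])
    print(n,'rim',s.mean(0).round(1),s.min(0).round(1),s.max(0).round(1),'yaw',np.degrees(np.arctan2(-v[0],v[1])))
    # walls top 54
    s=R[(R[:,2]>50)&(R[:,2]<58)]; print(' walls',s.mean(0).round(1),len(s))
    # hub top: z ~101
    s=R[(R[:,2]>95)&(R[:,2]<108)&(R[:,0]>576)]; print(' hub top',s.mean(0).round(1),s.min(0).round(1),s.max(0).round(1),len(s))
p,d,c=load('top',0)
m=(p.max(2)<75).astype(np.uint8); m[:170]=0;m[262:]=0;m[:,:185]=0;m[:,275:]=0
cn=max(cv2.findContours(m,0,2)[0],key=cv2.contourArea); r=cv2.minAreaRect(cn); b=plane(c,cv2.boxPoints(r),3); print('mat',r,b.round(1),b.mean(0))
p,d,c=load('side',0); m=(p.max(2)<50).astype(np.uint8); m[:170]=0;m[235:]=0;m[:,:195]=0;m[:,275:]=0
cn=max(cv2.findContours(m,0,2)[0],key=cv2.contourArea); r=cv2.minAreaRect(cn); b=plane(c,cn.reshape(-1,2),3); print('mat side',b.min(0),b.max(0))
# joint side press
for n,box in(("top",(80,155,165,230)),("side",(205,90,275,165))):
    p,d,c=load(n,0); X=cloud(d,c); x0,y0,x1,y1=box
    R=X[y0:y1,x0:x1].reshape(-1,3)
    s=R[(R[:,2]>116)&(R[:,2]<124)]; q=cv2.minAreaRect(s[:,:2].astype(np.float32)); print(n,'beam',q)
    s=R[(R[:,2]>145)&(R[:,2]<172)]; print(' shaft',len(s),np.median(s,0).round(1),s.max(0).round(1))
print(state()['time_s'])
```

```text
top rim [ 563.9 -297.7  143.3] [ 552.2 -355.9  125. ] [ 575.3 -246.5  156.3] yaw -6.3659740884670395
 walls [ 552.5 -300.9   53.6] 146
 hub top [ 590.8 -304.9  100.2] [ 580.  -323.5   95.4] [ 602.7 -285.2  105.4] 114
side rim [ 562.3 -315.5  142.5] [ 553.  -363.   125.3] [ 573.1 -255.2  153.8] yaw -5.085936535904145
 walls [ 550.9 -310.    53.1] 125
 hub top [ 587.6 -305.9   98.8] [ 576.  -327.    95.1] [ 600.4 -284.7  101.9] 120
mat ((230.2684326171875, 214.99502563476562), (67.21070861816406, 67.67359161376953), 88.93909454345703) [[ 590.1   95.     3. ]
 [ 595.8 -105.3    3. ]
 [ 397.8 -109.4    3. ]
 [ 393.3   87.2    3. ]] [494.27945477  -8.1313823    3.        ]
mat side [ 392.69476446 -111.2280352     3.        ] [593.65336505  89.08493094   3.        ]
top beam ((546.162353515625, 289.45330810546875), (52.03026580810547, 159.24862670898438), 7.317583084106445)
 shaft 62 [546.2 284.9 163.7] [555.5 295.  169.7]
side beam ((543.294677734375, 284.8351135253906), (49.238868713378906, 156.08421325683594), 7.225991249084473)
 shaft 29 [543.  282.6 158.2] [551.4 299.7 167.8]
0.15
```

```bash
cat >> h.py <<'E'
from scipy.spatial.transform import Rotation as Rn
def Rm(rpy): return Rn.from_euler('xyz',rpy,degrees=True).as_matrix()
def rows(pos,rpy,frm=None):
    if frm is None: s=state(); p0,r0=s['ee_pos'],s['ee_rot']
    else: p0,r0=frm
    R0=Rm(r0); d=R0.T@(np.asarray(pos,float)-p0)/10; w=Rn.from_matrix(R0.T@Rm(rpy)).as_rotvec(degrees=True)
    print('delta',d.round(2),'twist',w.round(1),'from',np.round(p0,1),np.round(r0,1))
E
python3 - <<'E'
from h import *
f=([151.6,-554.67,213.98],[-90,0,-164.71])
rows([564.5,-303,205],[-90,0,-96],f)
print([k for k in dir(env) if k[0]!='_'], env.grip_depth)
E
```

```text
delta [-46.47   0.9  -13.39] twist [ -0.  -68.7   0. ] from [ 151.6 -554.7  214. ] [ -90.     0.  -164.7]
['Unreachable', 'grip_depth'] 18.8
```

```bash
python3 -m pendant '[{"delta_pos":[-23.2,0.4,-6.7],"twist":[0,-34.4,0],"grip":100},{"delta_pos":[-23.2,0.4,-6.7],"twist":[0,-34.4,0],"grip":100},{"delta_pos":[-23.2,0.4,-6.7],"twist":[0,-34.4,0],"grip":100},{"delta_pos":[-23.2,0.4,-6.7],"twist":[0,-34.4,0],"grip":100},{"delta_pos":[-23.2,0.4,-6.7],"twist":[0,-34.4,0],"grip":100}]' 50
python3 -c "
from h import *
rows([564.5,-303,205],[-90,0,-96])"
```

```text
time_s: 0.65
ee_pos: [359.5, -427.1, 209.7]
ee_rot: [-90.0, 0.0, -130.1]
force: [-0.9, -0.6, 0.6]
gripper_width: 91.3
delta [-22.71   0.48   7.68] twist [  0.  -34.1  -0. ] from [ 359.5 -427.1  209.7] [ -90.     0.  -130.1]
```

```bash
python3 -m pendant '[{"delta_pos":[-22.7,0.4,7.7],"twist":[0,-34.1,0],"grip":100},{"delta_pos":[-22.7,0.4,7.7],"twist":[0,-34.1,0],"grip":100},{"delta_pos":[-22.7,0.4,7.7],"twist":[0,-34.1,0],"grip":100},{"delta_pos":[-22.7,0.4,7.7],"twist":[0,-34.1,0],"grip":100},{"delta_pos":[-22.7,0.4,7.7],"twist":[0,-34.1,0],"grip":100}]'
python3 -c "
from h import *
print(state()['ee_pos'],state()['ee_rot'],state()['qpos'])
p,d,c=grab('wrist',1); X=cloud(d,c)
print(np.round(-c['R'].T@c['t'],1))
"
```

```text
time_s: 1.15
ee_pos: [565.3, -303.6, 205.5]
ee_rot: [-90.0, 0.0, -96.0]
force: [-0.2, -1.1, 0.2]
gripper_width: 91.4
[ 565.34108726 -303.60967002  205.47710461] [-9.00105755e+01  2.56441246e-02 -9.60008197e+01] [-2.92744764e+01  2.46727671e+01  8.10030364e+01  2.01254543e-02
  7.43440449e+01 -2.32790934e+01]
[ 574.3 -221.4  376.5]
```

View pics/wrist1.png

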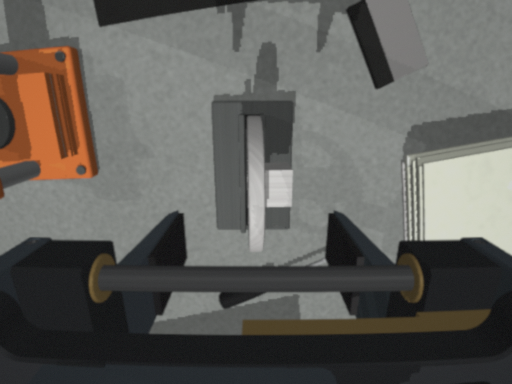

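Run:
```python
from h import *
p,d,c=load('wrist',1); X=cloud(d,c)
R=X[100:262,235:300].reshape(-1,3)
s=R[(R[:,2]>135)&(R[:,2]<160)]; print(len(s),s.mean(0),s.min(0),s.max(0))
a=np.radians(-6); ax=np.array([np.cos(a),np.sin(a)])
print('along axis extents rim',(s[:,:2]@ax).min(),(s[:,:2]@ax).max(),'tcp',np.array([565.3,-303.6])@ax)
lat=np.array([-ax[1],ax[0]]); 
v=np.linalg.svd((s-s.mean(0))[:,:2],full_matrices=False)[2][0]; v*=np.sign(v[1]); print('yaw',np.degrees(np.arctan2(-v[0],v[1])))
s=R[(R[:,2]>94)&(R[:,2]<106)]; print('hub',s.mean(0),(s[:,:2]@ax).min(),(s[:,:2]@ax).max(),(s[:,:2]@lat).min(),(s[:,:2]@lat).max(),'tcp',np.array([565.3,-303.6])@lat)
```

```text
1625 [ 566.59773432 -296.07696173  147.1021381 ] [ 555.02556374 -348.15651602  135.01272451] [ 576.4117127  -254.96126872  153.82790419]
along axis extents rim 587.5081248386444 601.5367016399157 tcp 593.9380688997444
yaw -5.609040134953072
hub [ 586.95582155 -299.69560691  100.51970556] 585.9945659647062 630.0146213382076 -260.30505592381866 -172.5663576075802 tcp -242.8469071486033
```

```bash
python3 -m pendant '[{"delta_pos":[0,4.5,0.05],"twist":[0,0,0],"grip":60},{"delta_pos":[0,7.6,0.05],"twist":[0,0,0],"grip":50},{"delta_pos":[0,7.6,0.05],"twist":[0,0,0],"grip":0},{"delta_pos":[0,7.6,0.05],"twist":[0,0,0],"grip":0},{"delta_pos":[0,7.6,0.05],"twist":[0,0,0],"grip":0}]' 50
python3 -m pendant '[{"delta_pos":[0,0,0],"twist":[0,0,0],"grip":0},{"delta_pos":[0,0,0],"twist":[0,0,0],"grip":0},{"delta_pos":[0,0,0],"twist":[0,0,0],"grip":0},{"delta_pos":[0,0,0],"twist":[0,0,0],"grip":0},{"delta_pos":[0,0,0],"twist":[0,0,0],"grip":0}]' 50
```

```text
time_s: 1.7
ee_pos: [564.8, -306.6, 132.1]
ee_rot: [-89.8, -0.1, -96.2]
force: [0.5, 0.3, 0.5]
gripper_width: 54.3
time_s: 2.2
ee_pos: [563.8, -305.7, 130.1]
ee_rot: [-90.0, -0.0, -96.2]
force: [-0.8, -0.2, 1.1]
gripper_width: 13.9
```

```bash
cat >> h.py <<'E'
def tiltR(th,az=0):
    t=np.radians(th);s,c=np.sin(t),np.cos(t)
    y=np.array([s,0,-c]);z=np.array([c,0,s]);x=np.cross(y,z)
    return Rn.from_matrix(Rm([0,0,az])@np.c_[x,y,z]).as_euler('xyz',degrees=True)
E
python3 -m pendant '[{"delta_pos":[0,-1,0],"twist":[0,0,0],"grip":0},{"delta_pos":[0,-4.5,0],"twist":[0,0,0],"grip":0},{"delta_pos":[0,-8.5,0],"twist":[0,0,0],"grip":0},{"delta_pos":[0,-12,0],"twist":[0,0,0],"grip":0},{"delta_pos":[0,-13,0],"twist":[0,0,0],"grip":0}]' 50
python3 -c "
from h import *
print(tiltR(0),tiltR(55))
rows([479,-8,180],tiltR(55)); rows([520,-160,240],tiltR(27,-3))"
```

```text
time_s: 2.7
ee_pos: [565.3, -306.4, 264.7]
ee_rot: [-89.6, -0.2, -96.2]
force: [-0.3, -1.1, -3.1]
gripper_width: 13.7
[-90.   0. -90.] [-35.   0. -90.]
delta [-28.76   8.29 -11.87] twist [54.5 -5.6  3.2] from [ 565.3 -306.4  264.7] [-89.6  -0.2 -96.2]
delta [-14.08   2.38  -6.1 ] twist [26.6 -3.1  0.9] from [ 565.3 -306.4  264.7] [-89.6  -0.2 -96.2]
```

```bash
python3 -m pendant '[{"delta_pos":[-3,0.2,-1.2],"twist":[6,-0.6,0.3],"grip":0},{"delta_pos":[-7,0.8,-3],"twist":[13,-1.5,0.5],"grip":0},{"delta_pos":[-11,1.5,-4.6],"twist":[20,-2.3,0.8],"grip":0},{"delta_pos":[-14.1,2.4,-6.1],"twist":[26.6,-3.1,1],"grip":0},{"delta_pos":[-17,2.8,-7.2],"twist":[32,-3.5,1.5],"grip":0}]' 50
python3 -c "
from h import *
print(state()['qpos'].round(1))
rows([479,-8,130],tiltR(55))"
```

```text
time_s: 3.2
ee_pos: [506.5, -126.3, 228.7]
ee_rot: [-58.1, 0.6, -92.5]
force: [1.4, 1.0, -3.0]
gripper_width: 13.8
[-22.1  -0.5 118.6  19.8  33.3 -33.4]
delta [-11.6    6.76  -8.03] twist [23.1 -2.2  1.3] from [ 506.5 -126.3  228.7] [-58.1   0.6 -92.5]
```

```bash
python3 -m pendant '[{"delta_pos":[-2.5,1,-1.3],"twist":[4.6,-0.4,0.2],"grip":0},{"delta_pos":[-5,2.4,-3],"twist":[9.5,-0.9,0.5],"grip":0},{"delta_pos":[-8,4,-4.8],"twist":[14.5,-1.3,0.8],"grip":0},{"delta_pos":[-10.5,5.8,-6.8],"twist":[20,-1.9,1.1],"grip":0},{"delta_pos":[-11.6,6.8,-8],"twist":[23.1,-2.2,1.3],"grip":0}]' 50
python3 -c "
from h import *
print(state()['qpos'].round(1))
rows([479,-8,130],tiltR(55));rows([479,-8,79],tiltR(55))"
```

```text
time_s: 3.7
ee_pos: [506.7, -34.5, 192.2]
ee_rot: [-44.7, 4.3, -86.8]
force: [0.8, 1.4, -2.9]
gripper_width: 13.6
[-16.1  -0.9 134.2  77.7  17.  -88.2]
delta [-2.33  2.65 -6.4 ] twist [ 9.8 -1.2 -5.3] from [506.7 -34.5 192.2] [-44.7   4.3 -86.8]
delta [ -1.95   6.23 -10.02] twist [ 9.8 -1.2 -5.3] from [506.7 -34.5 192.2] [-44.7   4.3 -86.8]
```

```bash
python3 -c "
from h import *
rows([487,-14,130],tiltR(50,20));rows([487,-14,87],tiltR(50,20))"
```

```text
delta [-1.69  3.16 -5.83] twist [  4.  -14.5   9.5] from [506.7 -34.5 192.2] [-44.7   4.3 -86.8]
delta [-1.36  6.18 -8.88] twist [  4.  -14.5   9.5] from [506.7 -34.5 192.2] [-44.7   4.3 -86.8]
```

```bash
python3 -m pendant '[{"delta_pos":[-0.4,0.7,-1.3],"twist":[0.9,-3.2,2.1],"grip":0},{"delta_pos":[-0.8,1.5,-2.8],"twist":[1.9,-7,4.6],"grip":0},{"delta_pos":[-1.3,2.4,-4.4],"twist":[3,-10.9,7.1],"grip":0},{"delta_pos":[-1.7,3.2,-5.8],"twist":[4,-14.5,9.5],"grip":0},{"delta_pos":[-1.7,3.2,-5.8],"twist":[4,-14.5,9.5],"grip":0}]' 50
python3 -c "
from h import *
print(state()['qpos'].round(1))
rows([487,-14,87],tiltR(50,20))
grab('side',2);grab('top',2)"
```

```text
time_s: 4.2
ee_pos: [486.3, -14.8, 128.1]
ee_rot: [-40.3, -0.0, -70.0]
force: [-0.9, 0.5, -3.3]
gripper_width: 13.8
[ -25.1    8.9  143.   107.5   34.5 -143.9]
delta [-0.05  2.73 -3.07] twist [ 0.3 -0.   0. ] from [486.3 -14.8 128.1] [-40.3  -0.  -70. ]
```

View pics/side2.png

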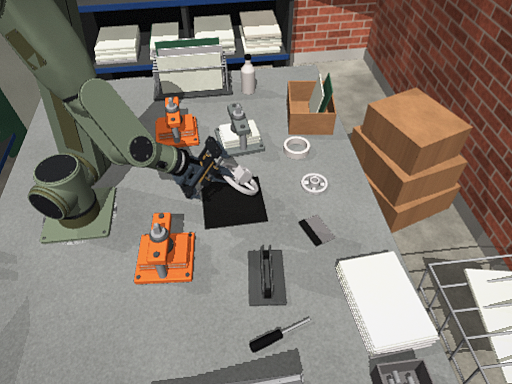

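```bash
cat > kin.py <<'E'
import numpy as np
from scipy.optimize import least_squares
from scipy.spatial.transform import Rotation as Rn
def rz(a):return Rn.from_euler('z',a,degrees=True).as_matrix()
def ry(a):return Rn.from_euler('y',a,degrees=True).as_matrix()
LO=np.array([-177.97,-48.28,12.27,-77.06,2.81,-146.56]);HI=np.array([177.97,115.42,149.76,257.06,150.46,146.56])
def fk(q,P):
    h,a,L1,L2,e,L3=P
    A=rz(q[0]); p=np.array([0,0,h])+A@[a,0,0]
    A=A@ry(q[1]); p=p+A@[0,0,L1]
    A=A@ry(q[2]); p=p+A@[e,0,L2]
    A=A@rz(q[3])@ry(q[4])
    p=p+A@[0,0,L3]; A=A@rz(q[5])   # z = tool direction
    return p,A
# tool: tool y = A z ; at q6=0 jaws (tool z) = radial outwards = A@(-x) when pointing down
M=np.array([[0,0,-1],[-1,0,0],[0,1,0]],float).T  # placeholder
D=[([-75.86,18.352,89.707,0,72.04,-1.146],[151.48,-554.18,213.11],[-90,0,-164.713]),
([-29.274,24.673,81.003,0.02,74.344,-23.279],[565.34,-303.61,205.48],[-90.01,0.026,-96.0]),
([-22.1,-0.5,118.6,19.8,33.3,-33.4],[506.5,-126.3,228.7],[-58.1,0.6,-92.5]),
([-16.1,-0.9,134.2,77.7,17,-88.2],[506.7,-34.5,192.2],[-44.7,4.3,-86.8]),
([-25.1,8.9,143,107.5,34.5,-143.9],[486.3,-14.8,128.1],[-40.3,0,-70])]
def toolR(A): # columns tool x,y,z
    y=A[:,2]; z=-A[:,0]; return np.c_[np.cross(y,z),y,z]
P=least_squares(lambda P:np.concatenate([fk(q,P)[0]-p for q,p,_ in D]),[150,0,400,400,0,250]).x
def ik(pos,rpy,q0):
    T=Rn.from_euler('xyz',rpy,degrees=True)
    def f(q):
        p,A=fk(q,P); return np.r_[(p-pos)/1., (Rn.from_matrix(toolR(A))*T.inv()).as_rotvec(degrees=True)*3]
    s=least_squares(f,np.clip(q0,LO+.1,HI-.1),bounds=(LO,HI)); return s.x.round(1),s.cost.round(3)
if __name__=='__main__':
    print(P)
    for q,p,r in D:
        pp,A=fk(q,P); print((pp-p).round(1),(Rn.from_matrix(toolR(A))*Rn.from_euler('xyz',r,degrees=True).inv()).as_rotvec(degrees=True).round(1))
E
python3 kin.py
```

```text
[141.84869011 -29.87740279 622.76497216 435.86325044  24.13346166
 362.46224278]
[-11.6  -1.   -0.7] [ 0.1  0.  -0. ]
[ -4.3 -10.7  -1.2] [-0.  0. -0.]
[-2.3 -5.7  1.4] [-0.   0.   0.1]
[ 0.3 -4.1  1.7] [-0.  -0.   0.1]
[ 0.3  3.1 -1.3] [ 0.  0. -0.]
```

```bash
sed -i 's/h,a,L1,L2,e,L3=P/h,a,L1,L2,e,L3,dl=P/; s/A@\[a,0,0\]/A@[a,dl,0]/; s/\[150,0,400,400,0,250\]/[150,0,400,400,0,250,0]/' kin.py
cat >> kin.py <<'E'
    import sys; sys.path.insert(0,'.')
    from h import tiltR
    for th in (25,30,35,40,45):
      for az in (-30,-20,0,20):
        cx,cy=500,-8
        hz=118*np.sin(np.radians(th))-7*np.cos(np.radians(th))-70
        z=4+118*np.cos(np.radians(th))+7*np.sin(np.radians(th))
        pos=np.array([cx-hz*np.cos(np.radians(az)),cy-hz*np.sin(np.radians(az)),z])
        print(th,az,pos.round(0),ik(pos,tiltR(th,az),[-5,10,120,0,30,0]))
E
python3 kin.py
```

```text
[ 1.40331515e+02 -2.55094339e-01  5.91834307e+02  4.17174276e+02
  2.49039818e+01  3.35875223e+02  1.13893790e+01]
[-0.1 -0.   0.1] [ 0.1  0.  -0. ]
[-0.  -0.1  0.1] [-0.  0. -0.]
[ 0.1  0.3 -0.3] [-0.   0.   0.1]
[-0.  -0.   0.2] [-0.  -0.   0.1]
[-0.  -0.1 -0. ] [ 0.  0. -0.]
25 -30 [523. -21. 114.] (array([  5.5,  11.2, 121.8, -29.8,  29.6,  59.3]), np.float64(0.0))
25 -20 [525. -17. 114.] (array([  2.9,  10.3, 123. , -22.8,  25.2,  41.8]), np.float64(0.0))
25 0 [526.  -8. 114.] (array([ -2.9,   9.7, 123.9,   3.3,  21.5,  -5.7]), np.float64(0.0))
25 20 [525.   1. 114.] (array([ -8.6,  10.5, 122.8,  26.5,  27. , -50.2]), np.float64(0.0))
30 -30 [515. -17. 110.] (array([  8.6,  10.6, 126.3, -45.5,  25.9,  77.1]), np.float64(0.0))
30 -20 [516. -14. 110.] (array([  5.1,   9.4, 128. , -39.9,  19.3,  60.4]), np.float64(0.0))
30 0 [517.  -8. 110.] (array([ -3.2,   8.4, 129.2,   7.4,  12.5, -10. ]), np.float64(0.0))
30 20 [516.  -2. 110.] (array([-11.2,   9.6, 127.7,  43.5,  22.1, -69. ]), np.float64(0.0))
35 -30 [507. -12. 105.] (array([ 12.1,  10.7, 130.8, -65.3,  25. ,  99.6]), np.floa
[... 368 characters left out ...]
at64(18.379))
40 -20 [500.  -8.  99.] (array([  9.7,   9.2, 134.4, -77.1,  18.3, 101.2]), np.float64(75.077))
40 0 [500.  -8.  99.] (array([  -5.5,    8.3,  139.1,  142.2,    7.7, -146.6]), np.float64(13.429))
40 20 [500.  -8.  99.] (array([ -17.6,   10.4,  137.4,   93.4,   23.1, -124.2]), np.float64(0.0))
45 -30 [493.  -4.  92.] (array([ 18.9,  12.6, 133.6, -77.1,  31.9, 117.8]), np.float64(206.892))
45 -20 [492.  -5.  92.] (array([ 12. ,   9.4, 134.8, -77.1,  20.9, 103.4]), np.float64(398.328))
45 0 [492.  -8.  92.] (array([  -9.2,    8.9,  142.1,  139.3,   15.1, -146.6]), np.float64(136.484))
45 20 [492. -11.  92.] (array([ -21.2,   12.6,  142.2,  111.1,   30. , -145.8]), np.float64(0.0))
```

Run:
```python
from h import *; from kin import ik
for z,b in((135,0),(105,0),(105,30),(105,60),(105,90)):
    r=tiltR(35,20); R=Rm(r); p=np.array([508,-5,z])-R[:,1]*b
    print(p,ik(p,r,[-14,9,132,68,20,-95]))
rows([508,-5,105],tiltR(35,20))
```

```text
[508.  -5. 135.] (array([-14.2,   6.2, 130. ,  55.2,  23.1, -82. ]), np.float64(0.0))
[508.  -5. 105.] (array([-14.2,   9.5, 132.5,  67.9,  20.4, -95.7]), np.float64(0.0))
[491.83043366 -10.88524085 129.57456133] (array([-15.9,   5.5, 132. ,  58. ,  23.4, -86.5]), np.float64(0.0))
[475.66086732 -16.7704817  154.14912266] (array([-17.8,   1.7, 131.3,  50.4,  27.1, -79.6]), np.float64(0.0))
[459.49130098 -22.65572255 178.72368399] (array([-19.9,  -1.9, 130.2,  44.8,  31.5, -74.6]), np.float64(0.0))
delta [-0.23  3.3  -0.27] twist [-14.7  -0.2   0. ] from [486.8 -15.1 128.4] [-40.3   0.1 -70.1]
```

```bash
python3 -m pendant '[{"delta_pos":[-0.1,0.3,0],"twist":[-4,0,0],"grip":0},{"delta_pos":[-0.1,0.8,-0.1],"twist":[-8,0,0],"grip":0},{"delta_pos":[-0.2,1.6,-0.1],"twist":[-12,-0.1,0],"grip":0},{"delta_pos":[-0.2,2.2,-0.2],"twist":[-14.7,-0.2,0],"grip":0},{"delta_pos":[-0.2,2.7,-0.2],"twist":[-14.7,-0.2,0],"grip":0}]' 50
python3 -c "
from h import *
print(state()['qpos'].round(1))
rows([508,-5,105],tiltR(35,20))"
```

```text
time_s: 4.8
ee_pos: [508.4, -5.9, 114.3]
ee_rot: [-54.5, -0.4, -69.8]
force: [0.8, 0.1, -3.4]
gripper_width: 13.8
[-14.4   8.5 132.1  65.9  20.9 -94. ]
delta [-0.1   0.75 -0.55] twist [-0.5  0.4  0.2] from [508.4  -5.9 114.3] [-54.5  -0.4 -69.8]
```

```bash
python3 -m pendant '[{"delta_pos":[0,0.4,-0.3],"twist":[-0.2,0.2,0.1],"grip":0},{"delta_pos":[-0.1,0.7,-0.5],"twist":[-0.4,0.3,0.2],"grip":0},{"delta_pos":[-0.1,0.8,-0.6],"twist":[-0.4,0.4,0.2],"grip":0},{"delta_pos":[-0.1,0.8,-0.6],"twist":[-0.4,0.4,0.2],"grip":0},{"delta_pos":[-0.1,0.8,-0.6],"twist":[-0.4,0.4,0.2],"grip":0}]' 50
python3 -c "
from h import *
p,d,c=grab('side',3); crop(p,170,110,330,250,5,'pics/cs3.png'); print(state()['force'])"
```

```text
time_s: 5.3
ee_pos: [506.1, -5.7, 103.7]
ee_rot: [-54.9, 0.2, -70.2]
force: [-4.3, -1.3, 5.9]
gripper_width: 13.6
[-3.71665149 -1.25971699  6.62103412]
```

View pics/cs3.png

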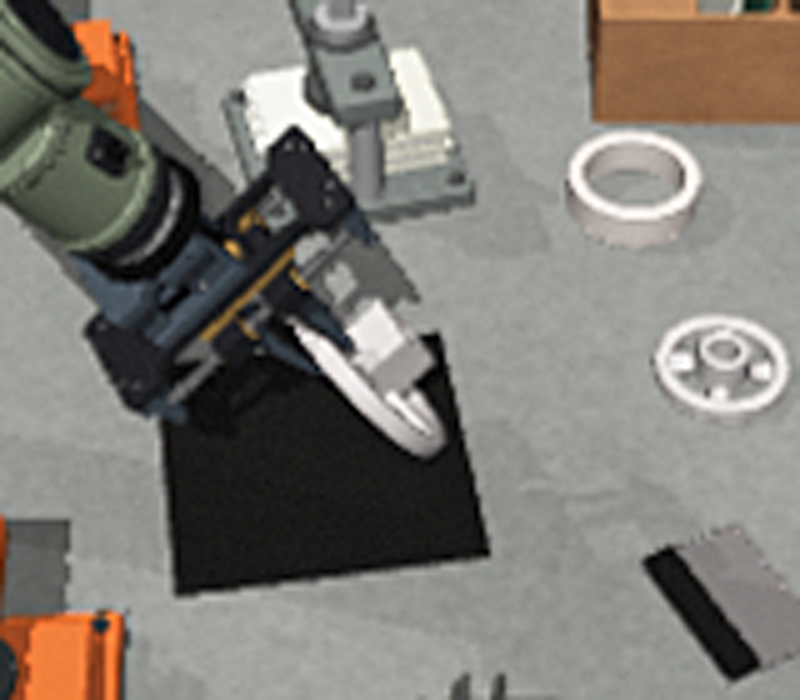

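```bash
python3 -m pendant '[{"delta_pos":[0,0,0],"twist":[0,0,0],"grip":30},{"delta_pos":[0,-0.5,0],"twist":[0,0,0],"grip":30},{"delta_pos":[0,-3,0],"twist":[0,0,0],"grip":30},{"delta_pos":[0,-7,0],"twist":[0,0,0],"grip":30},{"delta_pos":[0,-10,0],"twist":[0,0,0],"grip":30}]'
python3 -c "
from h import *
p,d,c=grab('side',4); crop(p,170,110,330,250,5,'pics/cs4.png'); print(state()['force'],state()['ee_pos'],state()['qpos'])"
```

```text
time_s: 5.85
ee_pos: [451.2, -25.5, 185.7]
ee_rot: [-55.0, 0.2, -70.1]
force: [0.9, -0.0, 0.6]
gripper_width: 28.0
[0.14214191 1.78412831 2.96958253] [451.61033095 -26.30833642 189.34959104] [-21.1474405   -3.55466359 129.9296297   43.50470461  33.30751248
 -73.76084254]
```

View pics/cs4.png

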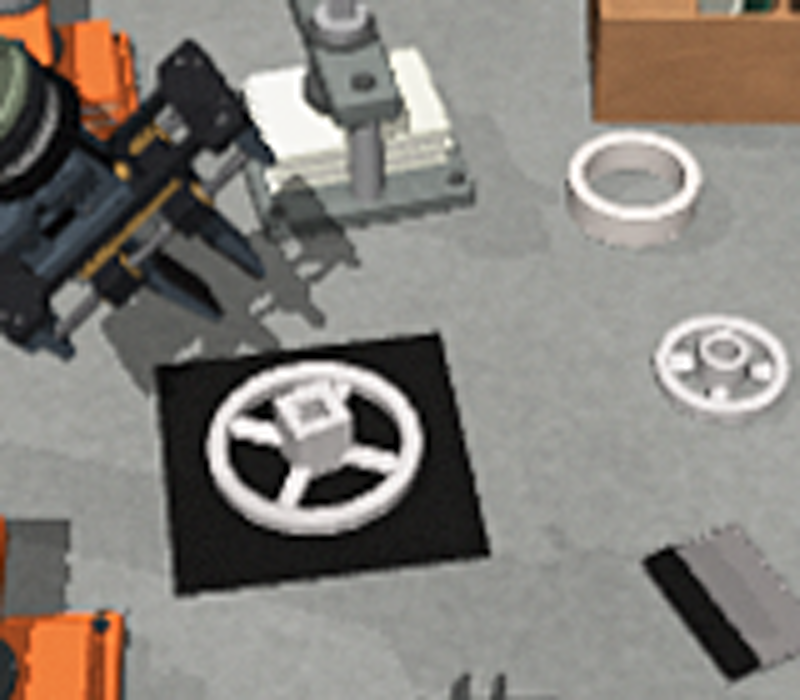

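Run:
```python
from h import *
p,d,c=load('side',4); X=cloud(d,c)[175:220,205:260].reshape(-1,3)
s=X[(X[:,2]>42)&(X[:,2]<52)]; q=cv2.minAreaRect(s[:,:2].astype(np.float32)); print('hub',len(s),s.mean(0),q)
s=X[(X[:,2]>12)&(X[:,2]<22)]; (cc,r)=cv2.minEnclosingCircle(s[:,:2].astype(np.float32)); print(len(s),cc,r)
rows([cc[0],cc[1],150],[-90,0,-70])
```

```text
hub 89 [491.82293075  -8.67212655  45.57077206] ((491.979736328125, -8.030452728271484), (39.717323303222656, 40.975074768066406), 17.04395866394043)
446 (492.6144104003906, -10.361883163452148) 72.46622467041016
delta [-0.11  5.75  1.32] twist [-35.3  -0.2   0.1] from [451.6 -26.3 189.3] [-54.7  -0.1 -70.2]
```

```bash
python3 -m pendant '[{"delta_pos":[0,0.5,0.3],"twist":[-8,0,0],"grip":80},{"delta_pos":[0,2,0.6],"twist":[-16,0,0],"grip":80},{"delta_pos":[0,3.5,1],"twist":[-24,0,0],"grip":80},{"delta_pos":[0,5,1.3],"twist":[-32,0,0],"grip":80},{"delta_pos":[0,5.7,1.3],"twist":[-35.3,0,0],"grip":80}]'
python3 -m pendant '[{"delta_pos":[0,0,0],"twist":[0,0,0],"grip":80},{"delta_pos":[0,0,0],"twist":[0,0,0],"grip":80},{"delta_pos":[0,0,0],"twist":[0,0,0],"grip":80},{"delta_pos":[0,0,0],"twist":[0,0,0],"grip":80},{"delta_pos":[0,0,0],"twist":[0,0,0],"grip":80}]'
python3 -c "
from h import *
print(state()['ee_pos'],state()['ee_rot'],state()['qpos'].round(1))
p,d,c=grab('wrist',5); grab('top',5)"
```

```text
time_s: 6.4
ee_pos: [494.1, -9.4, 145.0]
ee_rot: [-90.6, 0.2, -70.1]
force: [0.4, -0.5, 0.1]
gripper_width: 64.4
time_s: 6.9
ee_pos: [492.1, -10.9, 146.1]
ee_rot: [-90.3, 0.2, -70.2]
force: [0.0, 0.3, 0.3]
gripper_width: 72.9
[492.12009089 -10.91340311 146.14564365] [-90.25433543   0.15835494 -70.16458839] [-2.600e+00  1.430e+01  1.059e+02  1.000e-01  6.000e+01 -2.250e+01]
```

View pics/wrist5.png

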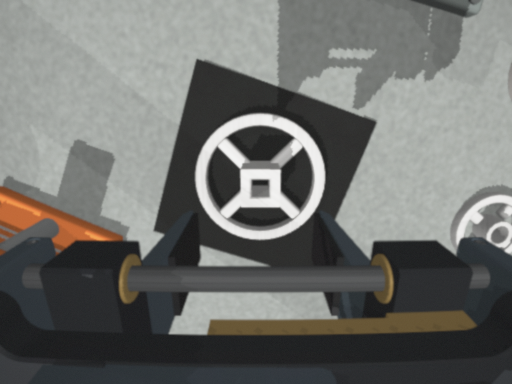

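Run:
```python
from h import *
p,d,c=load('wrist',5); X=cloud(d,c)
z=X[...,2]; m=((z>41)&(z<53)).astype(np.uint8); m[:140]=0;m[225:]=0;m[:,225:300]*=1; m[:,:225]=0;m[:,300:]=0
cn=max(cv2.findContours(m,0,2)[0],key=cv2.contourArea); q=cv2.minAreaRect(cn); print(q)
print('z med',np.nanmedian(z[m>0]))
b=plane(c,cv2.boxPoints(q),47); print(b.round(1),b.mean(0)); e=b[1]-b[0]; print(np.degrees(np.arctan2(e[1],e[0]))%90,np.linalg.norm(np.diff(b,axis=0),axis=1))
# rim centre
m=((z>13)&(z<22)).astype(np.uint8); m[:100]=0;m[250:]=0;m[:,:185]=0;m[:,335:]=0
cn=max(cv2.findContours(m,0,2)[0],key=cv2.contourArea); pts=plane(c,cn.reshape(-1,2),17)[:,:2]; (cc,r)=cv2.minEnclosingCircle(pts.astype(np.float32)); print('rim',cc,r)
el=cv2.fitEllipse(pts.astype(np.float32)); print(el)
crop(p,180,95,340,250,4,'pics/c5.png')
```

```text
((260.0, 187.0), (38.0, 38.0), 90.0)
z med 47.19605210118398
[[471.    6.5  47. ]
 [505.   18.8  47. ]
 [518.8 -17.   47. ]
 [483.5 -29.8  47. ]] [494.54314658  -5.36634703  47.        ]
19.885956027472805 [36.14704203 38.34118514 37.57943843]
rim (494.3533630371094, -5.647985935211182) 69.6974105834961
((494.4185791015625, -5.529839515686035), (137.92025756835938, 138.3974151611328), 14.786681175231934)
```

View pics/c5.png

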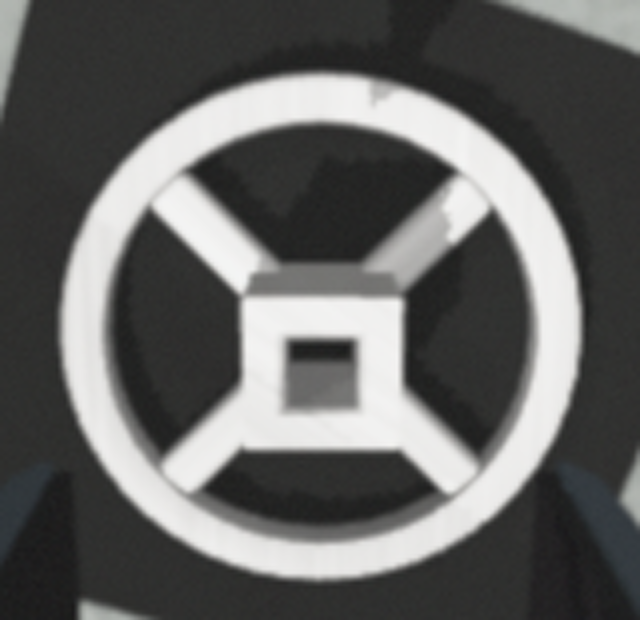

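```bash
python3 -c "
from h import *
rows([494.2,-6.3,20.5],[-90,0,-70])
p,d,c=load('top',5)
crop(p,180,170,290,260,6,'pics/ct5.png')"
```

```text
delta [-0.33 12.56  0.37] twist [ 0.3 -0.1 -0.1] from [492.5 -10.8 146.1] [-90.3   0.1 -70.1]
```

View pics/ct5.png

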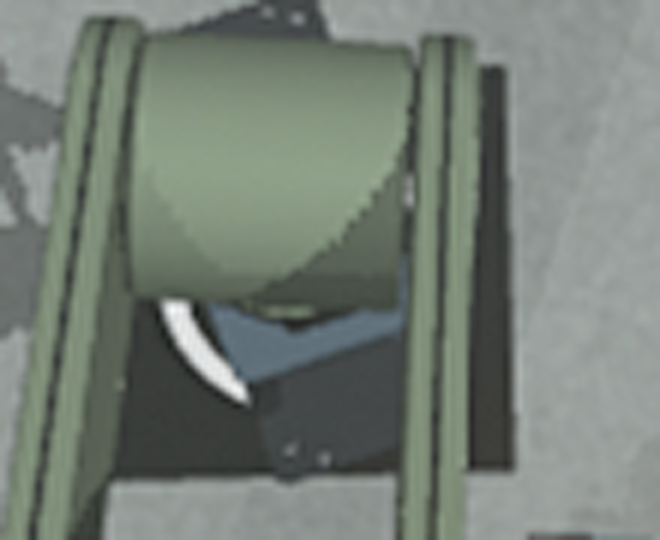

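```bash
python3 -m pendant '[{"delta_pos":[-0.3,4,0.3],"twist":[0.2,0,0],"grip":75},{"delta_pos":[-0.3,8,0.4],"twist":[0.3,-0.1,-0.1],"grip":75},{"delta_pos":[-0.3,11,0.4],"twist":[0.3,-0.1,-0.1],"grip":75},{"delta_pos":[-0.3,12.3,0.4],"twist":[0.3,-0.1,-0.1],"grip":75},{"delta_pos":[-0.3,12.3,0.4],"twist":[0.3,-0.1,-0.1],"grip":75}]' 15
python3 -c "
from h import *
rows([494.2,-6.3,20.5],[-90,0,-70])
p,d,c=grab('wrist',6)"
```

```text
time_s: 7.5
ee_pos: [493.3, -6.3, 21.0]
ee_rot: [-90.2, 0.2, -70.0]
force: [-0.6, 0.1, 0.3]
gripper_width: 68.4
delta [0.03 0.04 0.09] twist [ 0.2 -0.  -0.2] from [493.3  -6.3  21. ] [-90.2   0.2 -70. ]
```

View pics/wrist6.png

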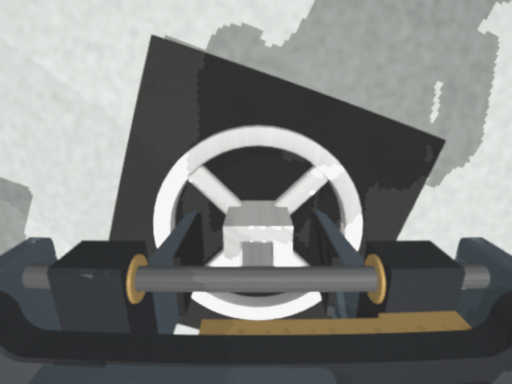

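```bash
python3 -m pendant '[{"delta_pos":[0,0,0],"twist":[0,0,0],"grip":0},{"delta_pos":[0,0,0],"twist":[0,0,0],"grip":0},{"delta_pos":[0,0,0],"twist":[0,0,0],"grip":0},{"delta_pos":[0,0,0],"twist":[0,0,0],"grip":0},{"delta_pos":[0,0,0],"twist":[0,0,0],"grip":0}]' 50
python3 -m pendant '[{"delta_pos":[0,-1,0],"twist":[0,0,0],"grip":0},{"delta_pos":[0,-4,0],"twist":[0,0,0],"grip":0},{"delta_pos":[0,-9,0],"twist":[0,0,0],"grip":0},{"delta_pos":[0,-14,0],"twist":[0,0,0],"grip":0},{"delta_pos":[0,-18,0],"twist":[0,0,0],"grip":0}]' 50
python3 -c "
from h import *
p,d,c=grab('wrist',7);p,d,c=grab('side',7)
rows([500,120,290],[-90,0,-80])
"
```

```text
time_s: 8.05
ee_pos: [495.1, -6.3, 23.2]
ee_rot: [-90.0, 0.0, -70.0]
force: [-1.4, 0.2, 4.4]
gripper_width: 37.5
time_s: 8.55
ee_pos: [495.2, -6.3, 205.6]
ee_rot: [-89.9, 0.0, -70.0]
force: [0.9, 0.4, -3.9]
gripper_width: 37.5
delta [-11.8   -8.12   4.55] twist [-0.7 10.   0.2] from [498.6  -6.4 208.7] [-89.3  -0.2 -70. ]
```

View pics/wrist7.png

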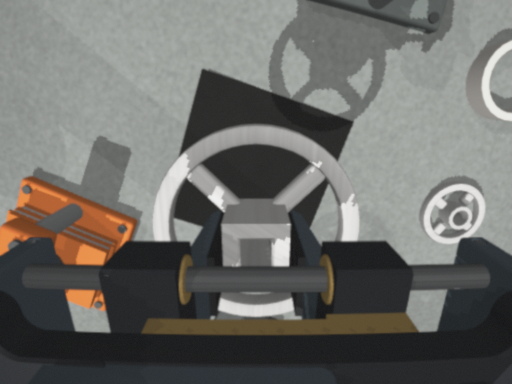

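Run:
```python
from h import *
p,d,c=load('wrist',5); 
# camera pose in tool frame from view 5
tp=np.array([492.1,-10.9,146.15]); tr=Rm([-90.25,0.16,-70.16])
C=-c['R'].T@c['t']; print('cam in tool',tr.T@(C-tp)); Rct=c['R']@tr
np.savez('camtool.npz',o=tr.T@(C-tp),R=Rct)
o=tr.T@(C-tp)
for yaw in(-85,-75):
  for dist in(110,130,150,170):
    R=Rm([-90,0,yaw]); tcp=np.array([545,285,205])+R[:,0]*dist; tcp[2]=205
    cc=dict(c); cc['R']=Rct@R.T; cc['t']=-cc['R']@(tcp+R@o)
    print(yaw,dist,tcp.round(0),proj(cc,[[545,285,167],[545,285,142]]).round(0).tolist())
```

```text
cam in tool [ -82.57259124 -171.03608109    0.59346431]
-85 110 [555. 175. 205.] [[255.0, 61.0], [255.0, 66.0]]
-85 130 [556. 155. 205.] [[255.0, 29.0], [255.0, 37.0]]
-85 150 [558. 136. 205.] [[255.0, -5.0], [255.0, 8.0]]
-85 170 [560. 116. 205.] [[255.0, -39.0], [255.0, -23.0]]
-75 110 [573. 179. 205.] [[255.0, 61.0], [255.0, 66.0]]
-75 130 [579. 159. 205.] [[255.0, 29.0], [255.0, 37.0]]
-75 150 [584. 140. 205.] [[255.0, -5.0], [255.0, 8.0]]
-75 170 [589. 121. 205.] [[255.0, -39.0], [255.0, -23.0]]
```

```bash
python3 -c "
from h import *
rows([554,185,208],[-90,0,-85])"
```

```text
delta [-16.09   0.15  11.75] twist [-0.7 15.   0.1] from [498.6  -6.4 208.7] [-89.3  -0.2 -70. ]
```

```bash
python3 -m pendant '[{"delta_pos":[-4,0,3],"twist":[0,4,0],"grip":0},{"delta_pos":[-8,0,6],"twist":[0,8,0],"grip":0},{"delta_pos":[-12.5,0,9],"twist":[0,12,0],"grip":0},{"delta_pos":[-16.1,0,11.8],"twist":[0,15,0],"grip":0},{"delta_pos":[-16.1,0,11.8],"twist":[0,15,0],"grip":0}]' 50
python3 -m pendant '[{"delta_pos":[0,0,0],"twist":[0,0,0],"grip":0},{"delta_pos":[0,0,0],"twist":[0,0,0],"grip":0},{"delta_pos":[0,0,0],"twist":[0,0,0],"grip":0},{"delta_pos":[0,0,0],"twist":[0,0,0],"grip":0},{"delta_pos":[0,0,0],"twist":[0,0,0],"grip":0}]' 50
python3 -c "
from h import *
s=state();print(s['ee_pos'],s['ee_rot'],s['qpos'].round(1),s['force'])
p,d,c=grab('wrist',8); crop(p,156,0,356,150,4,'pics/c8.png')
p,d,c=grab('side',8); crop(p,150,60,310,180,5,'pics/cs8.png')"
```

```text
time_s: 9.15
ee_pos: [551.5, 190.8, 200.5]
ee_rot: [-90.1, 0.2, -84.7]
force: [-0.8, -0.6, -2.8]
gripper_width: 37.7
time_s: 9.65
ee_pos: [550.9, 184.4, 202.9]
ee_rot: [-90.0, 0.0, -85.1]
force: [-0.7, -0.4, -3.4]
gripper_width: 37.5
[550.91925991 184.43445325 202.85714307] [-9.00270074e+01  4.51778820e-02 -8.50748700e+01] [17.3 19.3 89.9  0.1 70.9 12.4] [-0.71575162 -0.36723373 -3.38111253]
```

View pics/c8.png

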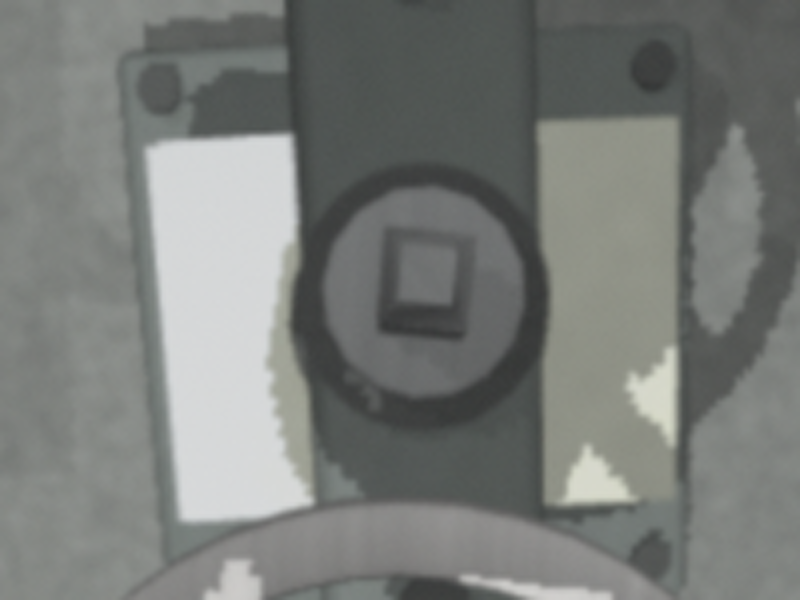

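View pics/cs8.png

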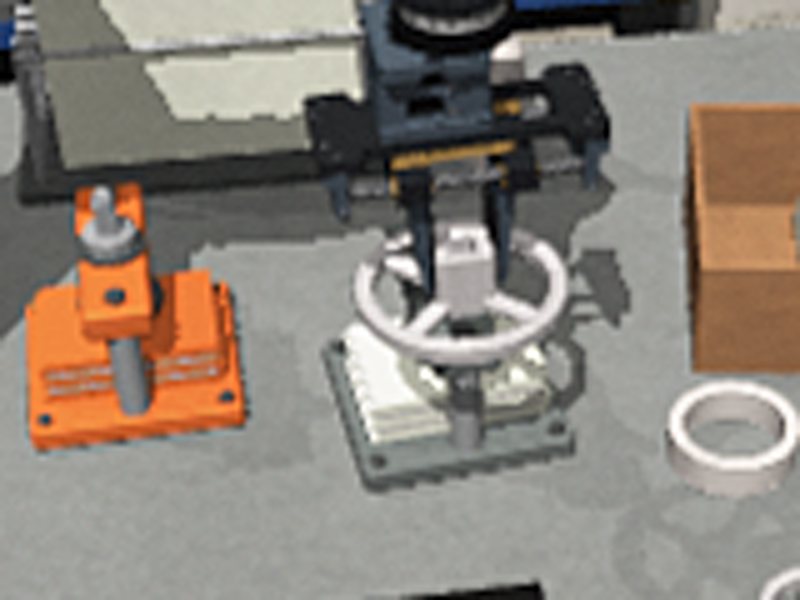

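Run:
```python
from h import *
p,d,c=load('wrist',8)
crop(p,245,45,282,92,14,'pics/c8b.png')
def w(pts,z): return plane(c,np.array(pts)/4+[156,0]-0.375,z)
t=w([(400,240),(459,247),(452,306),(397,303)],167); print(t.round(1),t.mean(0))
e=w([(387,228),(475,236),(466,336),(378,330)],160); print(e.round(1),e.mean(0))
for q in(t,e):
  for a,b in((0,1),(1,2),(2,3),(3,0)):
    v=q[b]-q[a]; print(round(np.degrees(np.arctan2(v[1],v[0]))%90,1),np.linalg.norm(v).round(1))
X=cloud(d,c); s=X[45:92,245:282].reshape(-1,3); s=s[s[:,2]>155]; print(len(s),s.mean(0),s[:,2].max())
print(np.nanmedian(X[60:75,257:268,2]))
print(c['R'],c['t'])
```

```text
[[541.7 294.9 167. ]
 [551.5 294.6 167. ]
 [551.3 285.3 167. ]
 [542.  284.9 167. ]] [546.63759881 289.93717165 167.        ]
[[539.2 297.6 160. ]
 [554.3 297.6 160. ]
 [554.4 281.2 160. ]
 [539.  280.8 160. ]] [546.75901162 289.2888839  160.        ]
88.6 9.9
88.4 9.4
2.0 9.2
2.0 10.0
0.1 15.1
0.3 16.5
1.2 15.4
89.4 16.8
580 [546.55139946 289.21737705 164.6617553 ] 168.86605509149194
167.20746627123864
[[ 9.96335529e-01  8.55250630e-02 -9.88128208e-04]
 [ 8.21715146e-02 -9.53934187e-01  2.88543599e-01]
 [ 2.37351002e-02 -2.87567435e-01 -9.57466248e-01]] [-564.7598088   101.83726931  421.83877646]
```

View pics/c8b.png

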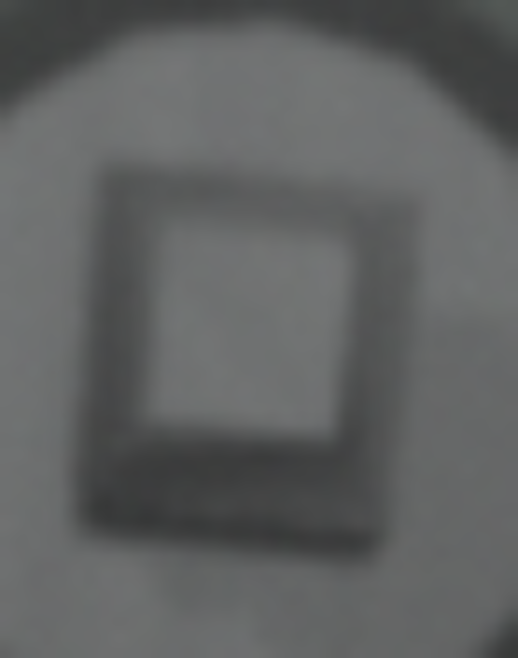

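```bash
python3 -c "
from h import *
rows([547,288.2,200],[-90,0,-89.5])"
python3 -m pendant '[{"delta_pos":[-2.5,0,0.3],"twist":[0,1.2,0],"grip":0},{"delta_pos":[-6,0,0.8],"twist":[0,2.5,0],"grip":0},{"delta_pos":[-9,0,1.1],"twist":[0,4.4,0],"grip":0},{"delta_pos":[-10.3,0.2,1.3],"twist":[0,4.4,0],"grip":0},{"delta_pos":[-10.3,0.2,1.3],"twist":[0,4.4,0],"grip":0}]' 50
python3 -c "
from h import *
rows([547,288.2,182],[-90,0,-89.5])"
```

```text
delta [-10.34   0.29   0.5 ] twist [ 0.   4.4 -0. ] from [551.  184.8 202.9] [-90.    0.  -85.1]
time_s: 10.25
ee_pos: [554.7, 290.2, 200.1]
ee_rot: [-90.1, 0.0, -89.3]
force: [0.5, -0.3, -3.4]
gripper_width: 37.7
delta [ 0.19  1.81 -0.77] twist [ 0.1  0.2 -0. ] from [554.7 290.2 200.1] [-90.1   0.  -89.3]
```

```bash
python3 -m pendant '[{"delta_pos":[0,0,-0.8],"twist":[0,0,0],"grip":0},{"delta_pos":[0,0,-0.8],"twist":[0,0,0],"grip":0},{"delta_pos":[0,0,-0.8],"twist":[0,0,0],"grip":0},{"delta_pos":[0,0,-0.8],"twist":[0,0,0],"grip":0},{"delta_pos":[0,0,-0.8],"twist":[0,0,0],"grip":0}]' 50
python3 -c "
from h import *
rows([547,288.2,182],[-90,0,-89.5])
p,d,c=grab('wrist',9)
p,d,c=grab('side',9); crop(p,190,70,290,170,6,'pics/cs9.png')"
```

```text
time_s: 10.75
ee_pos: [547.2, 288.4, 201.0]
ee_rot: [-90.0, 0.0, -89.4]
force: [0.7, 0.4, -3.0]
gripper_width: 37.9
delta [ 0.03  1.9  -0.02] twist [ 0.   0.1 -0. ] from [547.2 288.4 201. ] [-90.    0.  -89.4]
```

View pics/cs9.png

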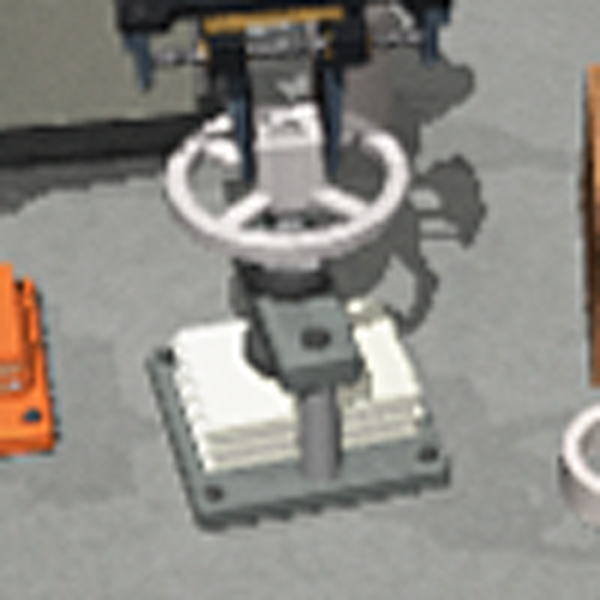

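View pics/wrist9.png

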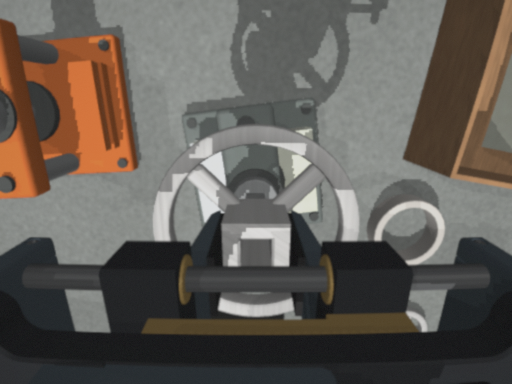

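Positioned over the shaft. Lower in stages, watching the force.

```bash
python3 -m pendant '[{"delta_pos":[0,0.7,0],"twist":[0,0,0],"grip":0},{"delta_pos":[0,1.3,0],"twist":[0,0,0],"grip":0},{"delta_pos":[0,1.8,0],"twist":[0,0,0],"grip":0},{"delta_pos":[0,2.2,0],"twist":[0,0,0],"grip":0},{"delta_pos":[0,2.2,0],"twist":[0,0,0],"grip":0}]' 50
python3 -c "
from h import *
s=state();print(s['force'],s['torque'],s['ee_pos'],s['ee_rot'])"
```

```text
time_s: 11.35
ee_pos: [546.5, 288.8, 177.7]
ee_rot: [-90.1, -0.0, -89.4]
force: [-0.4, -0.4, -2.7]
gripper_width: 38.1
[-0.40976614 -0.44348043 -2.71584558] [-0.0404726  -0.11806114  0.0273633 ] [546.46780375 288.76161667 177.6864547 ] [-9.01405663e+01 -7.44453580e-03 -8.94010029e+01]
```

```bash
python3 -m pendant '[{"delta_pos":[0,0.5,0],"twist":[0,0,0],"grip":0},{"delta_pos":[0,1,0],"twist":[0,0,0],"grip":0},{"delta_pos":[0,1.4,0],"twist":[0,0,0],"grip":0},{"delta_pos":[0,1.8,0],"twist":[0,0,0],"grip":0},{"delta_pos":[0,1.9,0],"twist":[0,0,0],"grip":0}]' 50
python3 -c "
from h import *
s=state();print(s['force'],s['torque'],s['ee_pos'],s['ee_rot'],s['qpos'])"
```

```text
time_s: 11.85
ee_pos: [546.6, 288.8, 159.0]
ee_rot: [-90.1, 0.0, -89.4]
force: [-1.2, -0.1, -3.0]
gripper_width: 37.4
[-1.18281458 -0.05307283 -3.01746398] [-0.04391107 -0.04508397 -0.05137459] [546.62843582 288.84047171 159.04541069] [-9.00953361e+01  1.21046401e-02 -8.93997191e+01] [2.67575994e+01 2.43423599e+01 8.84509683e+01 5.73393253e-02
 6.72869183e+01 2.61351317e+01]
```

```bash
python3 -m pendant '[{"delta_pos":[0,0.2,0],"twist":[0,0,0],"grip":0},{"delta_pos":[0,0.3,0],"twist":[0,0,0],"grip":0},{"delta_pos":[0,0.4,0],"twist":[0,0,0],"grip":0},{"delta_pos":[0,0.5,0],"twist":[0,0,0],"grip":0},{"delta_pos":[0,0.6,0],"twist":[0,0,0],"grip":0}]' 50
python3 -c "
from h import *
s=state();print(s['force'],s['torque'],s['ee_pos'],s['ee_rot'])
p,d,c=grab('side',10); crop(p,190,70,290,170,6,'pics/cs10.png')"
```

```text
time_s: 12.35
ee_pos: [547.0, 289.1, 155.1]
ee_rot: [-90.0, 0.1, -89.4]
force: [-2.4, -1.9, 8.5]
gripper_width: 38.0
[-2.41645948 -1.9068857   8.50399901] [-0.39325147  0.57928983  0.0424026 ] [547.02216445 289.06896807 155.13564636] [-8.99910268e+01  6.75606903e-02 -8.94026449e+01]
```

View pics/cs10.png

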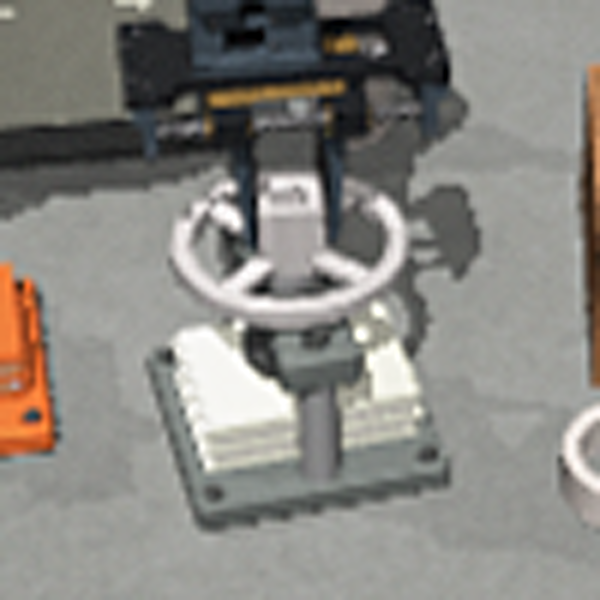

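```bash
python3 -m pendant '[{"delta_pos":[0,0,0],"twist":[0,7,0],"grip":0},{"delta_pos":[0,0,0],"twist":[0,14,0],"grip":0},{"delta_pos":[0,0,0],"twist":[0,21,0],"grip":0},{"delta_pos":[0,0,0],"twist":[0,28,0],"grip":0},{"delta_pos":[0,0,0],"twist":[0,35,0],"grip":0}]' 50
python3 -c "
from h import *
s=state();print(s['force'],s['torque'],s['ee_pos'],s['ee_rot'])"
python3 -m pendant '[{"delta_pos":[0,0,0],"twist":[0,6,0],"grip":0},{"delta_pos":[0,0,0],"twist":[0,12,0],"grip":0},{"delta_pos":[0,0,0],"twist":[0,18,0],"grip":0},{"delta_pos":[0,0,0],"twist":[0,24,0],"grip":0},{"delta_pos":[0,0,0],"twist":[0,30,0],"grip":0}]' 50
python3 -c "
from h import *
s=state();print(s['force'],s['torque'],s['ee_pos'],s['ee_rot'])"
```

```text
time_s: 12.9
ee_pos: [546.6, 289.4, 155.2]
ee_rot: [-90.1, 0.1, -124.7]
force: [-2.8, 0.1, 4.1]
gripper_width: 38.1
[-2.76593794  0.08754839  4.07685404] [-0.12076522  0.52995761  0.11250103] [546.56982409 289.37257945 155.18784535] [-9.00742456e+01  7.06832654e-02 -1.24667515e+02]
time_s: 13.4
ee_pos: [546.6, 289.3, 155.2]
ee_rot: [-90.1, 0.0, -154.6]
force: [-3.2, -0.8, 4.0]
gripper_width: 37.9
[-3.23315861 -0.76248617  3.99830001] [-0.1214975   0.53713569  0.14350981] [546.56822166 289.32403332 155.15696885] [-9.00928467e+01  1.97080249e-02 -1.54627670e+02]
```

```bash
python3 -m pendant '[{"delta_pos":[0,0,0],"twist":[0,2,0],"grip":0},{"delta_pos":[0,0,0],"twist":[0,4,0],"grip":0},{"delta_pos":[0,0,0],"twist":[0,6,0],"grip":0},{"delta_pos":[0,0,0],"twist":[0,8,0],"grip":0},{"delta_pos":[0,0,0],"twist":[0,10,0],"grip":0}]' 50
python3 -c "
from h import *
s=state();print(s['force'],s['torque'],s['ee_rot'],s['qpos'])"
python3 -m pendant '[{"delta_pos":[0,0,0],"twist":[0,1,0],"grip":0},{"delta_pos":[0,0,0],"twist":[0,2,0],"grip":0},{"delta_pos":[0,0,0],"twist":[0,3,0],"grip":0},{"delta_pos":[0,0,0],"twist":[0,4,0],"grip":0},{"delta_pos":[0,0,0],"twist":[0,5,0],"grip":0}]' 50
python3 -c "
from h import *
s=state();print(s['force'],s['torque'],s['ee_rot'],s['qpos'])"
```

```text
time_s: 13.9
ee_pos: [546.6, 289.3, 155.1]
ee_rot: [-90.1, -0.0, -164.5]
force: [-3.1, -0.2, 3.8]
gripper_width: 37.5
[-3.08970171 -0.20101955  3.76147788] [-0.12456984  0.55739752  0.07489325] [-9.00926485e+01 -1.70466887e-03 -1.64463618e+02] [2.67758132e+01 2.44767387e+01 8.88301561e+01 9.93197116e-02
 6.66767503e+01 1.01200123e+02]
time_s: 14.4
ee_pos: [546.6, 289.3, 155.1]
ee_rot: [-90.1, -0.0, -169.4]
force: [-3.3, -0.3, 5.8]
gripper_width: 37.8
[-3.28366593 -0.31714058  5.83156938] [-0.10077969  0.63503509  0.13137024] [-9.00933489e+01 -8.55765692e-03 -1.69418041e+02] [2.67759617e+01 2.44759549e+01 8.88279970e+01 1.00220049e-01
 6.66782640e+01 1.06154347e+02]
```

```bash
for i in 1 2; do python3 -m pendant '[{"delta_pos":[0,0,0],"twist":[0,1,0],"grip":0},{"delta_pos":[0,0,0],"twist":[0,2,0],"grip":0},{"delta_pos":[0,0,0],"twist":[0,3,0],"grip":0},{"delta_pos":[0,0,0],"twist":[0,4,0],"grip":0},{"delta_pos":[0,0,0],"twist":[0,4,0],"grip":0}]' 50
python3 -c "
from h import *
s=state();print(s['force'],s['torque'],s['ee_rot'],s['qpos'][5])"; done
```

```text
time_s: 14.9
ee_pos: [546.6, 289.3, 155.1]
ee_rot: [-90.1, -0.0, -173.4]
force: [-4.2, -1.1, 5.5]
gripper_width: 37.7
[-4.23615135 -1.06396876  5.53168241] [-0.10980516  0.61969171  0.04329881] [-9.00930708e+01 -1.71221305e-02 -1.73404591e+02] 110.13814887427128
time_s: 15.4
ee_pos: [546.6, 289.3, 155.2]
ee_rot: [-90.1, -0.0, -177.3]
force: [-4.6, 0.2, 5.1]
gripper_width: 37.9
[-4.5745308   0.1818889   5.06093432] [-0.11769352  0.71852218  0.73151775] [-9.00654243e+01 -4.78050826e-03 -1.77263523e+02] 114.02688130527228
```

```bash
python3 -m pendant '[{"delta_pos":[0,0,0],"twist":[0,0.5,0],"grip":0},{"delta_pos":[0,0,0],"twist":[0,1,0],"grip":0},{"delta_pos":[0,0,0],"twist":[0,1.5,0],"grip":0},{"delta_pos":[0,0,0],"twist":[0,1.5,0],"grip":0},{"delta_pos":[0,0,0],"twist":[0,1.5,0],"grip":0}]' 50
python3 -c "
from h import *
s=state();print(s['force'],s['torque'],s['ee_rot'],s['qpos'][5])
p,d,c=grab('wrist',11)"
```

```text
time_s: 15.9
ee_pos: [546.6, 289.3, 155.2]
ee_rot: [-90.0, 0.0, -178.7]
force: [-4.4, 0.3, 6.0]
gripper_width: 37.9
[-4.35863073  0.34066197  6.0293844 ] [-0.05061913  0.77370233  1.23466137] [-9.00466857e+01  2.18739845e-03 -1.78657052e+02] 115.44259017593201
```

View pics/wrist11.png

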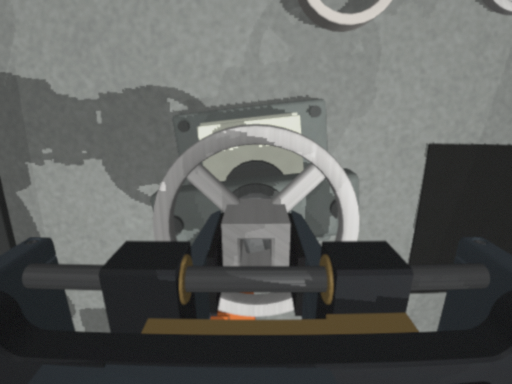

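```bash
python3 -m pendant '[{"delta_pos":[0,0,0],"twist":[0,-1,0],"grip":0},{"delta_pos":[0,0,0],"twist":[0,-2,0],"grip":0},{"delta_pos":[0,0,0],"twist":[0,-3,0],"grip":0},{"delta_pos":[0,0,0],"twist":[0,-3,0],"grip":40},{"delta_pos":[0,0,0],"twist":[0,-3,0],"grip":80}]' 50
python3 -m pendant '[{"delta_pos":[0,0,0],"twist":[0,0,0],"grip":80},{"delta_pos":[0,0,0],"twist":[0,0,0],"grip":80},{"delta_pos":[0,0,0],"twist":[0,0,0],"grip":80},{"delta_pos":[0,0,0],"twist":[0,0,0],"grip":80},{"delta_pos":[0,0,0],"twist":[0,0,0],"grip":80}]'
python3 -m pendant '[{"delta_pos":[0,-1,0],"twist":[0,0,0],"grip":80},{"delta_pos":[0,-4,0],"twist":[0,0,0],"grip":80},{"delta_pos":[0,-8,0],"twist":[0,0,0],"grip":80},{"delta_pos":[0,-12,0],"twist":[0,0,0],"grip":80},{"delta_pos":[0,-14,0],"twist":[0,0,0],"grip":80}]'
python3 -c "
from h import *
s=state();print(s['force'],s['torque'],s['ee_rot'],s['qpos'][5])
p,d,c=grab('wrist',12)
p,d,c=grab('side',12); crop(p,190,70,290,170,6,'pics/cs12.png')"
```

```text
time_s: 16.45
ee_pos: [547.5, 289.3, 154.5]
ee_rot: [-90.1, 0.1, -175.9]
force: [0.1, -0.8, -0.2]
gripper_width: 43.0
time_s: 16.95
ee_pos: [547.0, 289.0, 153.6]
ee_rot: [-90.0, -0.0, -175.9]
force: [-0.8, 0.4, -0.9]
gripper_width: 72.9
time_s: 17.45
ee_pos: [548.1, 289.5, 298.9]
ee_rot: [-90.2, 0.4, -175.9]
force: [0.1, -0.2, -0.1]
gripper_width: 72.9
[ 0.08864001 -0.19942905 -0.05045797] [ 0.0406884  -0.01880663  0.02341962] [ -90.207844      0.35107628 -175.90209213] 112.64145442845438
```

View pics/wrist12.png

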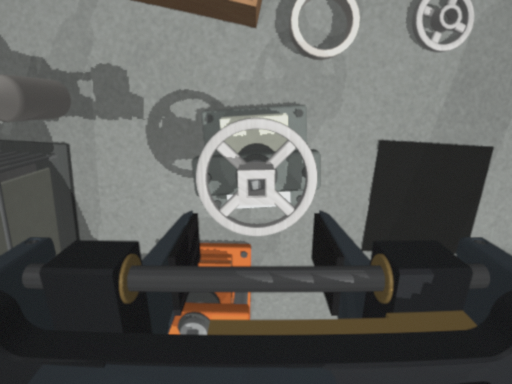

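View pics/cs12.png

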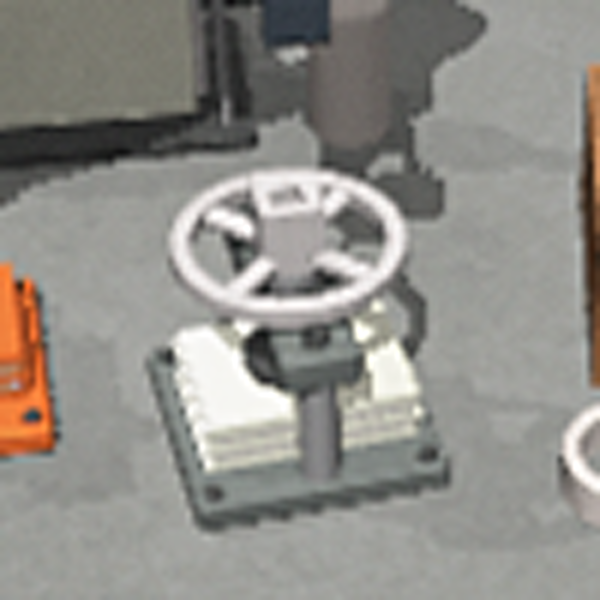

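Run:
```python
from h import *
p,d,c=load('wrist',12); X=cloud(d,c)
crop(p,225,150,290,215,9,'pics/c12.png')
S=X[100:245,190:325].reshape(-1,3)
rim=S[(S[:,2]>138)&(S[:,2]<160)]
A=np.c_[rim[:,:2]-rim[:,:2].mean(0),np.ones(len(rim))]; k=np.linalg.lstsq(A,rim[:,2],rcond=None)[0]
print('rim z',np.median(rim[:,2]),'tilt deg',np.degrees(k[:2]))
h=S[(S[:,2]>170)&(S[:,2]<190)]; print('hub top',np.median(h,0))
b=X[178:192,248:265]; b=b.reshape(-1,3); b=b[b[:,2]<171]; print('in bore', np.median(b,0), b[:,2].max() if len(b) else None)
```

```text
rim z 148.55597717424837 tilt deg [ 0.35711722 -0.01966783]
hub top [548.13222269 289.83362097 179.18503934]
in bore [545.22872717 289.90939496 164.49031614] 168.6713839484276
```

View pics/c12.png

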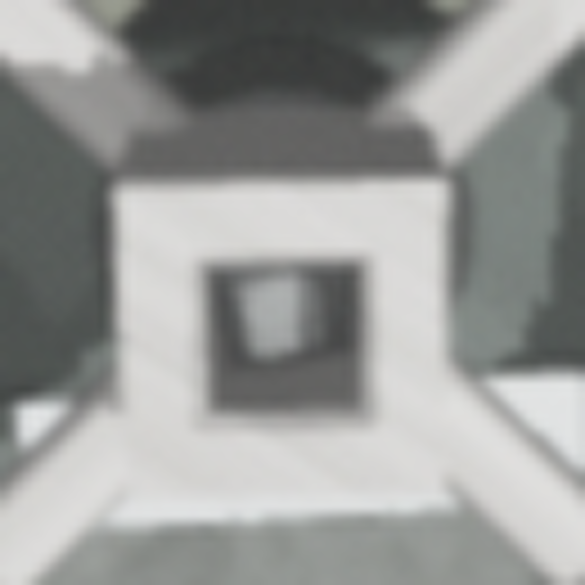

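Run:
```python
from h import *
p,d,c=load('wrist',12)
# shaft top face orientation inside the bore: mask by depth 162..171
X=cloud(d,c); z=X[...,2]
m=((z>163)&(z<170)).astype(np.uint8); m[:176]=0;m[196:]=0;m[:,:246]=0;m[:,:][:,268:]=0
cn=max(cv2.findContours(m,0,2)[0],key=cv2.contourArea); q=cv2.minAreaRect(cn); b=plane(c,cv2.boxPoints(q),167); e=b[1]-b[0]
print(q,b.mean(0),np.degrees(np.arctan2(e[1],e[0]))%90)
```

```text
((256.0270080566406, 183.6621551513672), (11.507928848266602, 12.987520217895508), 80.53767395019531) [547.45890646 289.97539453 167.        ] 13.85887827614009
```

Run:
```python
from h import *
p,d,c=grab('side',13); p0,_,_=load('side',0)
for n,(x0,y0,x1,y1) in dict(small=(298,170,332,198),tape=(282,133,312,162),squeegee=(297,212,337,247),driver=(247,315,312,352)).items():
    print(n,cv2.absdiff(p[y0:y1,x0:x1],p0[y0:y1,x0:x1]).mean().round(2))
print(job.job_done(), state()['time_s'])
```

```text
small 1.73
tape 2.78
squeegee 7.26
driver 5.21
the job is handed in; nothing more can be done
the job is handed in; nothing more can be done
```

Run:
```python
from h import *
a=load('side',0)[0];b=load('side',13)[0]
cv2.imwrite('pics/cmp.png',np.vstack([cv2.resize(q[205:355,240:345,::-1],None,fx=2.6,fy=1.9) for q in (a,b)]))
```

```text
(no output)
```

View pics/cmp.png

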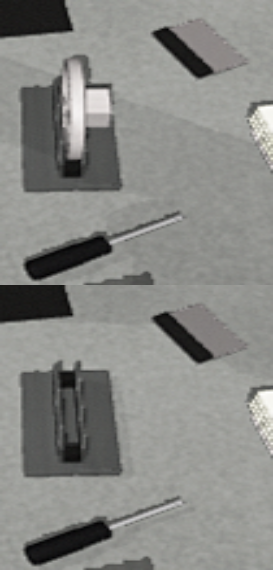

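The handwheel is on the grey press's shaft, hub up and let go, and the press is turned clockwise to its stop. I handed the job in at about 17.5 s on the robot's clock.

**What I did**
1. I gripped the wheel by its rim and lifted it straight out of the stand.
2. I set it leaning on the mat and let go, and it tipped flat with the hub up.
3. I took it again by the square hub and lowered it onto the shaft until it touched the shoulder.
4. I turned it about 89° clockwise, opened the gripper and moved up clear of it.

**Last checks**
- **Seating:** the rim top is at 148.6 mm (149 expected) and the hub top at 179.2 mm (179 expected). The wheel is level to about 0.4°.
- **Stop:** the torque jumped from about 0.1 to 1.2 N m over the last 5° or so. The shaft now stands at about −76°, where the closed position works out to be from the beam's direction, if the shaft's zero lines up with the press.
- **Robot:** the gripper is well above the wheel and the last force reading was near zero.
- **Bystanders:** all four are where they were. The pixel comparison came out higher for the squeegee and the screwdriver. A before-and-after crop, which I looked at only after handing in, shows both in place with different lighting and shadows.

**What went wrong or disagreed**
- My first leaning angle, about 50°, brought two joints close to their limits. I backed off to 35°.
- The side and wrist cameras put the wheel on the mat about 3 mm apart. I used the wrist camera for both the hub and the shaft, and the fit went on without resistance.
- I mistyped one shift by 8 mm while above the shaft, and corrected it before lowering.

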